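Scan the green code card and put the scanner back

ROBOT

A 6-joint arm with a two-finger parallel gripper is mounted at the origin on a cart in front of the work surface, level with it; the furniture and walls round the work are solid. World frame = base frame: x ahead of the robot, y to its left, z up, the work surface at z = 0. Lengths are in mm, angles in degrees, forces in N, time in s.
With the tool pointing down it reaches from about 275 to 725 mm from the base axis. Payload 15.9 kg.
Tool frame: the origin (TCP) lies on the centre line of the jaws, within the pads' length; the fingertips stand 17 mm ahead of it and the grasp point (between the pads) lies 2 mm behind it; z points along the fingers, y is the line along which they close (so a half turn about z gives the same grasp; the last joint's range is limited). The gripper opens to 85 mm and grips with 20 to 120 N. Pads are 22 mm wide; open, the fingers measure 114 mm over their backs; the gripper's body (76 mm by 85 mm) begins 54 mm behind the grasp point. The pads swing forward as they close: fully open they stand 13 mm farther back than shut.
Start: joints at [-75.344, 12.198, -1.971, 75.831, 0, 90], TCP at [126.504, -483.717, 214.806] pointing down, gripper open.
Joint ranges: [-170.91, 170.91], [-42.67, 98.43], [-65.05, 77.54], [-120.47, 116.71], [-90, 82.35], [-180, 180]. Speed limits (degrees/s): [108.29, 108.29, 136.94, 147.25, 180, 180].

INTERFACE

Orientations are given as [roll, pitch, yaw] about the fixed x, y, z axes, in that order (R = Rz(yaw) Ry(pitch) Rx(roll)).
In Python, from bench import robot gives the robot as it stands.
- The arm moves only by the shell command python3 -m handwheel 'ROWS' [FORCE]. ROWS is JSON, a list that holds one entry, the list of rows, each a list of 7 numbers: the shift along the tool's x, y, z scaled (see below), then the turn, a rotation vector about the tool's x, y, z scaled (see below), then the opening, from 0 (shut) to 1 (fully open). In form: [[[tx, ty, tz, rx, ry, rz, claw], ...]]. A call has exactly 5 rows; each row shifts and turns the commanded pose from where the row before left it, along the tool's axes as they then stand; what a row does not reach is not made up. The controller multiplies each number of a shift by 100 mm and each number of a turn by 90 degrees. A row lasts 1/8 s, in which the tool goes at most 62.5 mm and 10.7 degrees, less where a joint would pass 70% of its speed; a pose out of reach is approached as far as the arm can. A call with a number of a shift or a turn outside -1 to 1 is refused whole. A call with a gripper value outside its range is refused whole. The fingers move at their own pace and stop on an object; FORCE is the grip in N (left out, the last holds). Time passes only in rows, so rows that do not move let the fingers close, or fill a call up. It gives the time, the measured TCP pose, the force, the opening and the grip force at its end, in the units of the state.
- robot.state(): the state, without advancing time (a new reading comes with each control period).
- robot.get_image(name): name is "scene" or "top"; returns a dict with "frame" (420x560x3 uint8, red, green, blue), "fx", "fy", "cx", "cy" (pixels), "view" (4x4, takes a point from world to camera coordinates). Camera axes: x right, y down, z forward; pixel columns grow to the right and rows downward; lengths in mm; the calibration is good to about 2 mm. A picture is of the moment at which its call begins. There is no depth.
- robot.job_done(): hands the job in; it is judged then, once.
Trained networks look in the newest picture that a camera, given by its name, has taken for a name from the list of things; names that differ only in an ending like _2 or _b are one class to them, and where a whole thing is asked for, a point or a joint stands for the part that bears it (a point fixed in the world has none). Each returns a list of dicts, best first, with "p" (0 to 1); they miss things now and then, are a little off and sometimes report something else, mostly with a low value. They report only what shows in the picture. A call takes as long as a camera call.
- robot.recognise(camera, label): "position" ([x, y, z] in mm, in world coordinates, good to about 4 mm: the middle of the surface that is visible of it).
- robot.spot_point(camera, label): "position" ([x, y, z] in mm, in world coordinates, good to about 4 mm: a listed point, or the origin of a listed thing).
The state is a dict: "time_s": time; "joint_pos": joint angles; "joint_velocities": joint speeds; "effort": joint torques, N m; "eef_pos": TCP position; "eef_rot": TCP orientation; "force": force on the tool from outside, world axes, zero at the start; "torque": the same for the moment, N m; "width": finger opening in mm; "grasp_force": force on a finger pad.
Only numpy, scipy, OpenCV 4.12 (cv2) and the standard library are available. Lean on these libraries where they do the work, as an engineer would, in place of code of your own. Each camera call takes 0.05 s, during which the arm holds its last target. There are 200 camera calls.

TASK

Take the yellow pocket scanner from its black rest and point the red window under its nose squarely at the middle of the bar code on the card with the green bands, from about 10 cm away, holding it still there for two seconds; do not read the orange card. Then lay the scanner back down into the recess of its rest, flat and facing the same way as before, without dropping it, and leave the other things on the table where they are.

Things in the scene. Friction and masses are not known exactly. Their poses are not given: they have to be found in the camera images.
- scanner: yellow pocket scanner, a bar 150 long (x), 36 wide (y), 30 high (z), black side grips, black nose at +x, round black button on top. Origin: centre of its flat underside; grip the long sides near there. x points to the nose, z up. The nose underside is cut away at 45 degrees from x=53, z=0 to x=75, z=22; this face carries the red window. Starts lying in the rest.
- window (a point): centre of the scanner's red window, 64 ahead of and 11 above the scanner's origin. Its x axis is the line of sight, pointing out of the window: ahead and down, 45 degrees below the scanner's x axis when it is held level; y is the scanner's y.
- rest: black plastic rest fixed to the table: 166 x 58 plate, 6 thick, with end cradles 14 high over the table forming a recess that fits the scanner with about 4 play all round; the middle 65 of its length is open at the sides for fingers. Origin: on the table under the recess; x towards the nose end, z up. A seated scanner has its origin 6 above this one, axes parallel.
- green_code (a point): centre of the bar code (56 wide, 36 high) on the card with green bands. The card leans back at 45 degrees on a grey fixed stand (100 wide, 80 deep, 76 high) facing roughly the robot; the code centre is 45 above the table. z: straight out of the card face (towards the robot and up), y along the card's width, x up the card.
- orange_code (a point): the same point on the otherwise identical stand and card with orange bands, not to be read. The two stands change places from start to start.
- marker: the black marker pen, 140 x 17 x 16, a bystander lying loose on the table; origin at the centre of its underside
- tape_roll: the tape roll, white, 50 across and 26 high, a bystander lying loose on the table; origin at the centre of its underside
- sachet: the white wipe sachet, 54 x 52 x 7, a bystander lying loose on the table; origin at the centre of its underside
- pouch: the crumpled foil pouch, 90 x 126 x 37, a bystander lying loose on the table; origin at the centre of its underside

How it is judged (in metres and radians):
On the way:
1. the scanner's window looks squarely at the middle of the green card's code (60 to 150 mm away, 15 mm off-centre, 0.35 rad from square at most) and is held still (25 mm/s, 0.2 rad/s) for 1.5 s (x of green_code in the frame of window between 0.06 and 0.15 m and y of green_code in the frame of window between -0.015 and 0.015 m and z of green_code in the frame of window between -0.015 and 0.015 m and z of window in the frame of green_code above 0.03 m and angle between the x axis of window and the z axis of green_code, either way round below 0.35 rad and linear speed of scanner below 0.025 m/s and angular speed of scanner below 0.2 rad/s), for 1.5 s.
At the end, for the whole second after the job is handed in: The scanner lies at rest in the recess of its rest: origin within 9 mm along and 8 mm across of the seated place and 2 to 9 mm above the table, flat to 0.06 rad, along the rest to 0.12 rad, nose at the rest's nose end (x of scanner in the frame of rest between -0.009 and 0.009 m and y of scanner in the frame of rest between -0.008 and 0.008 m and z of scanner in the frame of rest between 0.002 and 0.009 m and x of window in the frame of rest above 0.04 m and angle between the x axis of scanner and the x axis of rest, either way round below 0.12 rad and angle between scanner's own z axis and vertical below 0.06 rad and linear speed of scanner below 0.01 m/s); the robot touches nothing.
It fails at once if the orange card is read: the same aim held still at the orange code (x of orange_code in the frame of window between 0.06 and 0.15 m and y of orange_code in the frame of window between -0.015 and 0.015 m and z of orange_code in the frame of window between -0.015 and 0.015 m and z of window in the frame of orange_code above 0.03 m and angle between the x axis of window and the z axis of orange_code, either way round below 0.35 rad and linear speed of scanner below 0.025 m/s and angular speed of scanner below 0.2 rad/s).
It fails at once if the scanner is let go of in the air: out of the fingers while more than 25 mm above its seat (z of scanner in the frame of rest above 0.031 m and contact force between the fingers and scanner below 0.05 N).
It fails at once if a bystander (marker, tape roll, sachet or pouch) is moved by more than 40 mm (distance of any of marker, tape_roll, sachet, pouch from where it was at the start of the episode above 0.04 m).
It also fails if it takes over 45 s, if anything falls off the work surface, if the arm or the gripper's body presses on something with over 40 N, if the wrist force passes 120 N, or if a joint passes its speed limit or range.

## Working session

There is one attempt and no reset: what is moved stays moved. The work goes in short steps, Python scripts to look and compute and a shell command to move; the robot and the scene stay as the last step left them, time stands still between calls to the robot, and variables do not carry over. Pictures are saved under pics/ and viewed, at most 10 in all, crops included, and the job is handed in when it is done.

```bash
ls; mkdir -p pics
python3 - <<'E'
from bench import robot
import cv2,numpy as np
s=robot.state();print(s['time_s'],s['eef_pos'],s['eef_rot'],s['width'])
for c in('scene','top'):
    d=robot.get_image(c);cv2.imwrite(f'pics/{c}0.png',d['frame'][:,:,::-1]);np.savez(f'pics/{c}0.npz',**d)
    print(c,d['fx'],d['cx'],d['cy'],np.round(d['view'],3).tolist())
    for l in('scanner','window','rest','green_code','orange_code','marker','tape_roll','sachet','pouch'):
        print(l,[(np.round(o['position'],0).tolist(),round(o['p'],2)) for o in robot.spot_point(c,l)[:2]])
print(robot.state()['time_s'])
E
```

```text
pics
0.0 [ 126.42866247 -483.37187235  214.3387179 ] [-1.79936188e+02 -6.34921554e-04  1.46569329e+01] 85.39229460501947
scene 531.2329321380797 281.4204658318764 203.28981953456224 [[-0.782, -0.623, 0.02, 299.431], [-0.36, 0.426, -0.83, 308.441], [0.508, -0.656, -0.558, 1260.521], [0.0, 0.0, 0.0, 1.0]]
scanner [([519.0, -350.0, 7.0], 0.57)]
window [([579.0, -326.0, 17.0], 0.74), ([520.0, -345.0, 6.0], 0.6)]
rest [([518.0, -345.0, 0.0], 0.58)]
green_code [([622.0, -11.0, 47.0], 0.92)]
orange_code [([619.0, 149.0, 46.0], 0.6)]
marker [([411.0, 39.0, 1.0], 0.62)]
tape_roll [([577.0, -330.0, 17.0], 0.73), ([641.0, -468.0, -2.0], 0.72)]
sachet [([402.0, 149.0, -4.0], 0.86)]
pouch []
top 457.6712888861152 280.5557028644088 207.77620163890975 [[0.019, -1.0, -0.0, -167.505], [-0.975, -0.018, -0.222, 508.527], [0.222, 0.004, -0.975, 1134.05], [0.0, 0.0, 0.0, 1.0]]
scanner [([519.0, -347.0, 3.0], 0.76)]
window [([580.0, -336.0, 18.0], 0.79)]
rest [([518.0, -348.0, -1.0], 0.9)]
green_code [([622.0, -9.0, 45.0], 0.75)]
orange_code [([617.0, 148.0, 47.0], 0.75)]
marker [([410.0, 41.0, -3.0], 0.84)]
tape_roll [([640.0, -462.0, 4.0], 0.8)]
sachet [([401.0, 145.0, 3.0], 0.87)]
pouch [([431.0, -527.0, 3.0], 0.61)]
1.0
```

View pics/top0.png

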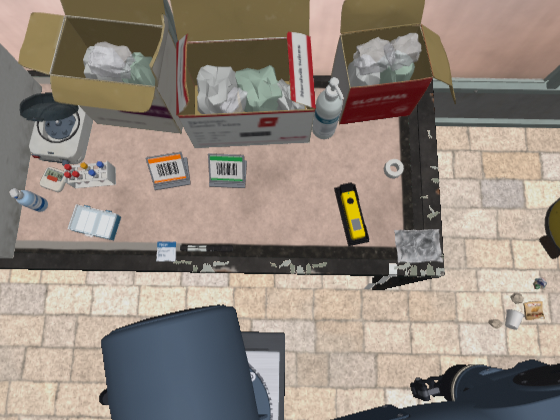

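View pics/scene0.png

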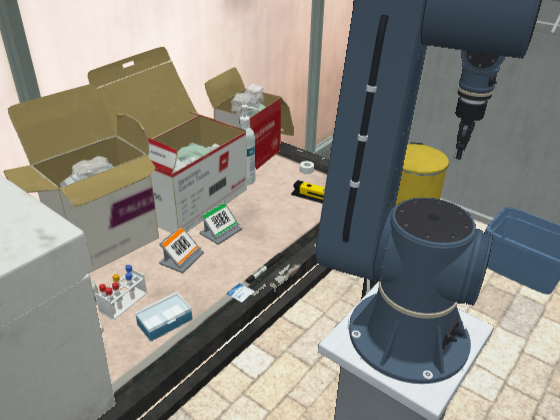

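The top view shows the scanner at about (352,213), nose up (+x), the green card at (227,170), and the orange card at (168,170). In the scene view they are at (308,188), (221,222) and (180,245). Next I'll zoom in to measure yaw and height.

```bash
cat > h.py <<'E'
import numpy as np,cv2
def ray(d,u,v):
    V=d['view'];R=V[:3,:3];t=V[:3,3]
    return -R.T@t, R.T@np.array([(u-d['cx'])/d['fx'],(v-d['cy'])/d['fy'],1])
def atz(d,u,v,z):
    c,r=ray(d,u,v);return c+r*(z-c[2])/r[2]
def tri(pairs):
    A=np.zeros((3,3));b=np.zeros(3)
    for d,(u,v) in pairs:
        c,r=ray(d,u,v);r/=np.linalg.norm(r);P=np.eye(3)-np.outer(r,r);A+=P;b+=P@c
    return np.linalg.solve(A,b)
def proj(d,p):
    q=d['view'][:3,:3]@p+d['view'][:3,3];return np.array([d['fx']*q[0]/q[2]+d['cx'],d['fy']*q[1]/q[2]+d['cy']])
E
python3 - <<'E'
from h import *
t=dict(np.load('pics/top0.npz'));s=dict(np.load('pics/scene0.npz'))
for n,d,b in(('top',t,(330,400,150,260)),('scene',s,(285,330,170,205))):
    im=d['frame'];h=cv2.cvtColor(im,cv2.COLOR_RGB2HSV)
    x0,x1,y0,y1=b
    m=cv2.inRange(h[y0:y1,x0:x1],(22,150,90),(35,255,255));ys,xs=np.nonzero(m)
    r=cv2.minAreaRect(np.c_[xs+x0,ys+y0].astype(np.float32));print(n,'yellow',len(xs),r)
    if n=='top':
        for z in(30,36):
            P=np.array([atz(d,*p,z) for p in cv2.boxPoints(r)]);print(P.round(0).tolist())
    b=(200,255,145,195) if n=='top' else (195,250,195,250)
    x0,x1,y0,y1=b;g=cv2.inRange(h[y0:y1,x0:x1],(45,90,50),(85,255,255))
    k,l,st,ce=cv2.connectedComponentsWithStats(g)
    for i in range(1,k):
        if st[i,4]>8:
            ys,xs=np.nonzero(l==i);print(n,'green',st[i].tolist(),(ce[i]+[x0,y0]).round(2),cv2.minAreaRect(np.c_[xs+x0,ys+y0].astype(np.float32)))
a=cv2.resize(t['frame'][175:250,325:380],None,fx=7,fy=7,interpolation=2)
b=cv2.resize(t['frame'][145:195,200:255],None,fx=5,fy=5,interpolation=2)
c=np.zeros((525,385+275,3),np.uint8);c[:,:385]=a;c[:250,385:]=b
c[255:255+5*50,385:]=cv2.resize(s['frame'][198:248,195:250],None,fx=5,fy=5,interpolation=2)
cv2.imwrite('pics/z.png',c[:,:,::-1])
E
```

```text
top yellow 535 ((352.6470947265625, 214.5882568359375), (48.02205276489258, 14.55213737487793), 75.96376037597656)
[[561.0, -316.0, 30.0], [572.0, -354.0, 30.0], [446.0, -382.0, 30.0], [436.0, -345.0, 30.0]]
[[560.0, -315.0, 36.0], [570.0, -353.0, 36.0], [445.0, -381.0, 36.0], [435.0, -344.0, 36.0]]
top green [10, 11, 32, 6, 140] [225.5  158.13] ((225.5164794921875, 158.13711547851562), (31.1950626373291, 4.404542922973633), 2.602562189102173)
top green [11, 33, 32, 3, 51] [226.67 179.14] ((226.49339294433594, 179.15188598632812), (31.057615280151367, 1.4768656492233276), 2.4895529747009277)
scene yellow 253 ((311.59197998046875, 190.050537109375), (24.991239547729492, 12.215676307678223), 14.74356460571289)
scene green [8, 8, 23, 16, 104] [213.93 210.27] ((213.941162109375, 210.23529052734375), (4.115965843200684, 24.6957950592041), 59.03623962402344)
scene green [20, 27, 22, 14, 52] [225.6 228.4] ((225.61239624023438, 228.6798095703125), (2.437994956970215, 24.69795036315918), 57.9946174621582)
```

View pics/z.png

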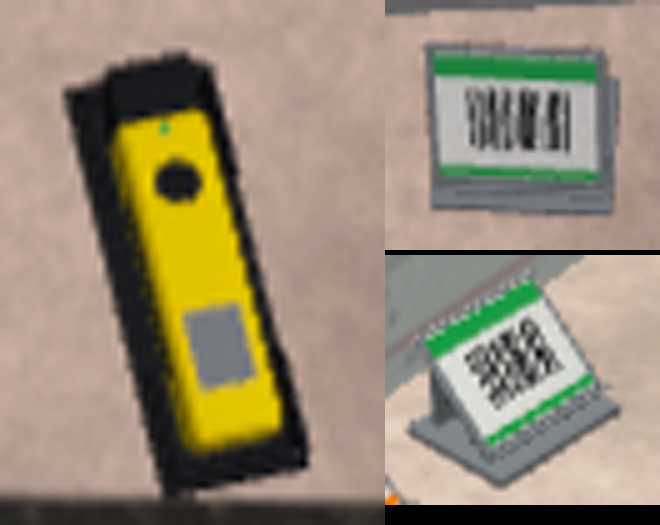

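The zoom shows the scanner in the rest with its nose up, its top right edge running from (355,191) to (365.3,236.4). The code centre is about (226.6,169) in top and (221,219.8) in scene.

Run:
```python
from h import *
t=dict(np.load('pics/top0.npz'));s=dict(np.load('pics/scene0.npz'))
def ang(a,b):v=b-a;return np.degrees(np.arctan2(v[1],v[0])),np.hypot(*v[:2])
print('top right edge',ang(atz(t,365,236.2,36),atz(t,354.7,190.5,36)))
print('rest left edge',ang(atz(t,348.4,244.8,14),atz(t,334.8,188.4,14)))
print('rest tail edge',ang(atz(t,348.5,245,14),atz(t,368.5,241.2,14)))
print('code',tri([(t,(226.6,169)),(s,(220.8,219.6))]))
# band line direction
for z,(u,v) in((71,(225.5,158.13)),(17,(226.6,179.15))):
    a=np.radians(2.55);dx,dy=15*np.cos(a),15*np.sin(a)
    print('band',atz(t,u,v,z),ang(atz(t,u+dx,v+dy,z),atz(t,u-dx,v-dy,z)))
for (u,v),a,z in(((213.94,210.24),59.04,71),((225.6,228.6),58,17)):
    a=np.radians(a+90);dx,dy=12*np.cos(a),12*np.sin(a);p,q=atz(s,u+dx,v+dy,z),atz(s,u-dx,v-dy,z);print('sc band',atz(s,u,v,z),ang(p,q))
# fit scanner: label/button in top & scene
# button px in top
print('button tri',tri([(t,(325+178/7-.4,175+181/7-.4)),]) if 0 else atz(t,325+178/7-.4,175+181/7-.4,37))
# search yaw/pos: model top-face yellow vs mask in top
h=cv2.cvtColor(t['frame'],cv2.COLOR_RGB2HSV)
m=cv2.inRange(h,(22,150,140),(35,255,255)); ys,xs=np.nonzero(m[150:260,330:400])
print(len(xs))
h2=cv2.cvtColor(t['frame'][175:250,325:380],cv2.COLOR_RGB2HSV)
dark=(h2[...,2]<60)
blob=((dark)|((h2[...,0]>20)&(h2[...,0]<36)&(h2[...,1]>140))).astype(np.uint8)
blob[68:]=0
k,l,st,ce=cv2.connectedComponentsWithStats(cv2.morphologyEx(blob,cv2.MORPH_OPEN,np.ones((3,3))))
i=1+np.argmax(st[1:,4]);c,_=cv2.findContours((l==i).astype(np.uint8),0,2)
r=cv2.minAreaRect(c[0]);r=((r[0][0]+325,r[0][1]+175),r[1],r[2]);print('rest+scanner',r)
B=cv2.boxPoints(r);print([atz(t,*p,10).round(0).tolist() for p in B])
```

```text
top right edge (np.float64(11.376606824424753), np.float64(125.57139696432382))
rest left edge (np.float64(12.737120315320189), np.float64(158.08690744516002))
rest tail edge (np.float64(-78.16742575047006), np.float64(54.39298180537702))
code [620.02275878 -10.57498853  39.24534633]
band [639.9681593  -10.39246248  71.        ] (np.float64(88.38500680569864), np.float64(79.22500511021265))
band [598.16820549  -8.9414655   17.        ] (np.float64(88.41430491147358), np.float64(82.06677472416602))
sc band [ 6.35730496e+02 -4.16109250e-01  7.10000000e+01] (np.float64(-90.80510867741623), np.float64(83.57267385401512))
sc band [599.91826269  -8.66622389  17.        ] (np.float64(-91.72263514133786), np.float64(83.90634616250111))
button tri [ 539.53630753 -342.1311529    37.        ]
468
rest+scanner ((351.20588302612305, 213.82352828979492), (60.876441955566406, 21.3431339263916), 75.96376037597656)
[[584.0, -301.0, 10.0], [599.0, -358.0, 10.0], [437.0, -395.0, 10.0], [422.0, -340.0, 10.0]]
```

```bash
python3 -m handwheel '[[[0,0,0,0,0,0.03,1],[0.4,-0.05,0,0,0,0,1],[0.45,-0.06,0,0,0,0,1],[0.45,-0.06,0,0,0,0,1],[0.45,-0.06,0,0,0,0,1]]]' 40; python3 -m handwheel '[[[0.45,-0.06,0.1,0,0,0,1],[0.45,-0.06,0.1,0,0,0,1],[0.45,-0.06,0.1,0,0,0,1],[0.45,-0.06,0.1,0,0,0,1],[0.4,-0.06,0.1,0,0,0,1]]]'
```

```text
time_s: 1.62
eef_pos: [294.2, -424.4, 214.9]
eef_rot: [180.0, -0.0, 11.9]
force: [-1.4, -0.3, 0.2]
width: 85.3
grasp_force: 0.0
time_s: 2.25
eef_pos: [503.4, -349.3, 164.4]
eef_rot: [180.0, -0.0, 12.0]
force: [-0.4, -0.7, 0.8]
width: 85.5
grasp_force: 0.0
```

```bash
python3 -m handwheel '[[[0.15,0,0.2,0,0,0,1],[0,0,0.25,0,0,0,1],[0,0,0.25,0,0,0,1],[0,0,0.15,0,0,0,1],[0,0,0,0,0,0,1]]]'
python3 - <<'E'
from bench import robot
from h import *
s=robot.state();p=np.array(s['eef_pos']);print(p)
C=[]
for n,(x0,x1,y0,y1) in(('top',(310,400,160,250)),('scene',(270,360,140,230))):
    d=robot.get_image(n);im=d['frame'].copy()
    for l in('scanner','rest','window'):
        print(n,l,[(np.round(o['position'],0).tolist(),round(o['p'],2)) for o in robot.spot_point(n,l)[:1]])
    c=cv2.resize(im[y0:y1,x0:x1],None,fx=4.4,fy=4.4,interpolation=2)
    for z,col in((36,(255,0,0)),(14,(0,255,255))):
      a=np.radians(12);w=(18,75) if z==36 else (29,83)
      P=[proj(d,np.array([518+L*np.cos(a)-W*np.sin(a),-347+L*np.sin(a)+W*np.cos(a),z])) for L,W in((w[1],w[0]),(w[1],-w[0]),(-w[1],-w[0]),(-w[1],w[0]))]
      cv2.polylines(c,[(((np.array(P)-[x0,y0]+.5)*4.4)).astype(np.int32)],True,col,1)
    C.append(c)
cv2.imwrite('pics/z2.png',np.hstack(C)[:,:,::-1])
E
```

```text
time_s: 2.88
eef_pos: [515.7, -346.8, 78.9]
eef_rot: [-179.9, 0.1, 11.9]
force: [-0.1, -0.2, 0.1]
width: 85.3
grasp_force: 0.0
[ 515.71126689 -346.81382581   78.87187379]
top scanner []
top rest []
top window []
scene scanner [([521.0, -347.0, 7.0], 0.55)]
scene rest [([516.0, -346.0, 2.0], 0.48)]
scene window [([577.0, -328.0, 17.0], 0.44)]
```

View pics/z2.png

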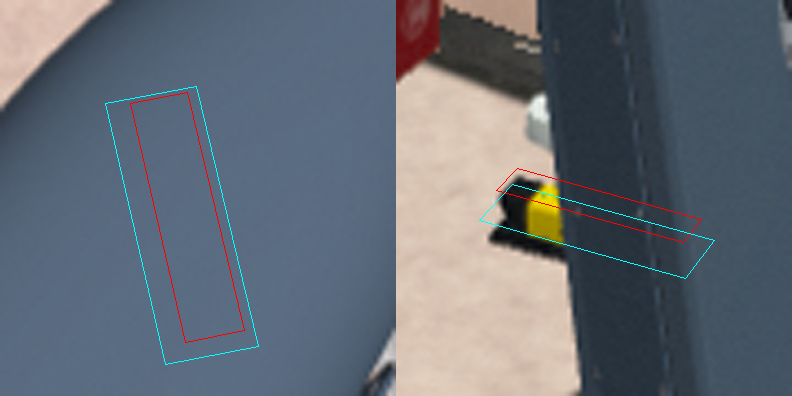

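The arm hides the scanner in top. In scene the model outline sits about 2 px above the nose seen at (388,181). I'll check it against the first, unobstructed pictures.

Run:
```python
from h import *
C=[]
for n,(x0,x1,y0,y1) in(('top',(320,385,180,255)),('scene',(280,345,150,225))):
    d=dict(np.load(f'pics/{n}0.npz'));k=6;c=cv2.resize(d['frame'][y0:y1,x0:x1],None,fx=k,fy=k,interpolation=2)
    a=np.radians(12);X=lambda L,W,z:(proj(d,np.array([518+L*np.cos(a)-W*np.sin(a),-347+L*np.sin(a)+W*np.cos(a),z]))-[x0,y0]+.5)*k
    for z,L0,L1,W,col in((36,-75,75,18,(255,0,0)),(36,-75,53,18,(255,0,255)),(0,-83,83,29,(0,255,255))):
      cv2.polylines(c,[np.array([X(L1,W,z),X(L1,-W,z),X(L0,-W,z),X(L0,W,z)]).astype(np.int32)],True,col,1)
    C.append(c)
cv2.imwrite('pics/z3.png',np.hstack(C)[:,:,::-1])
```

```text
(no output)
```

View pics/z3.png

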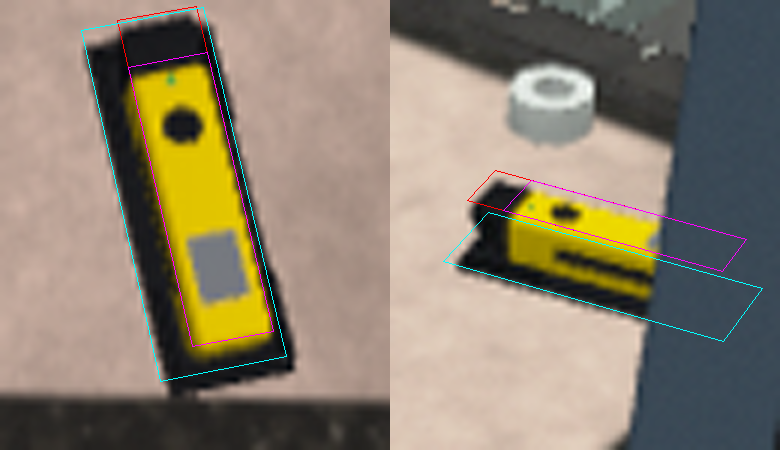

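The overlay on the first pictures fits best with the scanner at about (514,-348.5) and yaw about 12.8°, with heights as stated. I'll correct, descend and grip.

```bash
python3 -m handwheel '[[[-0.02,0.01,0.1,0,0,-0.009,1],[0,0,0.15,0,0,0,1],[0,0,0.15,0,0,0,1],[0,0,0.13,0,0,0,1],[0,0,0,0,0,0,1]]]' 50; python3 -m handwheel '[[[0,0,0,0,0,0,0],[0,0,0,0,0,0,0],[0,0,0,0,0,0,0],[0,0,0,0,0,0,0],[0,0,0,0,0,0,0]]]' 50
```

```text
time_s: 3.9
eef_pos: [514.1, -347.8, 25.4]
eef_rot: [-179.9, 0.1, 12.8]
force: [0.1, 0.1, 0.8]
width: 85.3
grasp_force: 0.0
time_s: 4.53
eef_pos: [514.9, -348.3, 26.9]
eef_rot: [180.0, -0.0, 12.8]
force: [0.1, -1.1, -0.4]
width: -0.1
grasp_force: 0.0
```

Run:
```python
from bench import robot
from h import *
s=robot.state();print(s['eef_pos'],s['width'],s['grasp_force'],s['joint_pos'])
C=[]
for n,(x0,x1,y0,y1) in(('top',(300,430,130,270)),('scene',(260,390,100,240))):
    d=robot.get_image(n)
    for l in('scanner','window'):
        print(n,l,[(np.round(o['position'],0).tolist(),round(o['p'],2)) for o in robot.spot_point(n,l)[:1]])
    C.append(cv2.resize(d['frame'][y0:y1,x0:x1],None,fx=3,fy=3,interpolation=2))
cv2.imwrite('pics/z4.png',np.hstack(C)[:,:,::-1])
```

```text
[ 514.89710523 -348.34175585   26.86499165] -0.09996076156299066 0.0 [-3.40789388e+01  3.17465262e+01 -1.20120780e+00  5.70475182e+01
 -8.81640244e-04  1.33155153e+02]
top scanner []
top window []
scene scanner [([523.0, -349.0, 7.0], 0.54)]
scene window [([574.0, -326.0, 20.0], 0.68)]
```

View pics/z4.png

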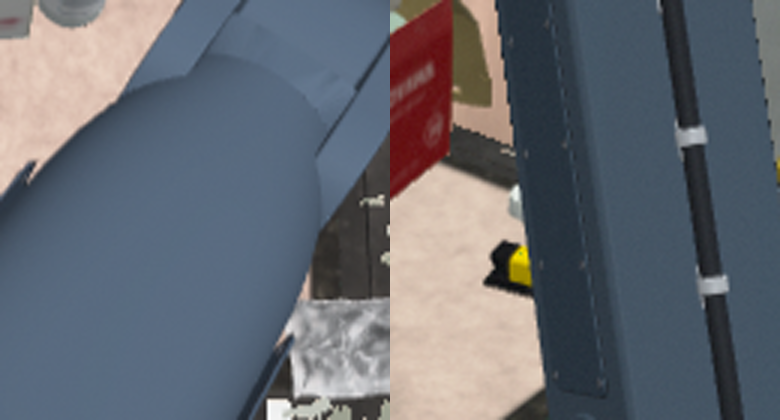

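The scene view shows the scanner still in its rest, nose at (297,182), although the width reads shut. A small 15 mm lift, comparing pictures before and after, will show whether it is held.

```bash
cat > look.py <<'E'
import sys
from bench import robot
from h import *
s=robot.state();print(np.round(s['eef_pos'],1),s['width'],s['grasp_force'],np.round(s['force'],1),np.round(s['torque'],2),s['time_s'])
x0,x1,y0,y1=285,320,165,205
d=robot.get_image('scene');np.savez('pics/%s.npz'%sys.argv[1],**d)
h=cv2.cvtColor(d['frame'][y0:y1,x0:x1],cv2.COLOR_RGB2HSV)
for nm,m in(('yel',cv2.inRange(h,(22,150,90),(35,255,255))),('blk',cv2.inRange(h,(0,0,0),(180,255,50)))):
    ys,xs=np.nonzero(m);print(nm,len(xs),xs.min()+x0,ys.min()+y0,ys.max()+y0,(xs.mean()+x0).round(1),(ys.mean()+y0).round(1))
E
python3 look.py a; python3 -m handwheel '[[[0,0,-0.08,0,0,0,0],[0,0,-0.07,0,0,0,0],[0,0,0,0,0,0,0],[0,0,0,0,0,0,0],[0,0,0,0,0,0,0]]]'; python3 look.py b
```

```text
[ 514.9 -348.3   26.8] -0.049343298667406096 0.0 [ 0.1 -0.3 -0.8] [-0.06  0.02 -0.02] 4.825
yel 76 300 182 194 303.1 188.4
blk 105 292 181 198 298.0 190.0
time_s: 5.5
eef_pos: [514.8, -348.2, 41.6]
eef_rot: [-180.0, 0.0, 12.8]
force: [0.2, -0.3, 0.3]
width: 0.1
grasp_force: 0.0
[ 514.8 -348.2   41.6] 0.09483594388012254 0.0 [ 0.2 -0.3  0.3] [ 0.04  0.05 -0.02] 5.5
yel 78 300 182 194 303.2 188.4
blk 105 292 181 198 298.0 190.0
```

Run:
```python
from h import *
C=[]
for n,(x0,x1,y0,y1) in(('scene',(410,530,40,190)),('top',(390,530,330,420))):
    d=dict(np.load(f'pics/{n}0.npz'));k=4;c=cv2.resize(d['frame'][y0:y1,x0:x1],None,fx=k,fy=k,interpolation=2)
    a=np.radians(14.66)
    for p,col in(((126.5,-483.7,214.8),(255,0,0)),((126.5,-483.7,197.8),(0,255,0)),((126.5+42*np.sin(a),-483.7-42*np.cos(a),210),(0,255,255)),((126.5-42*np.sin(a),-483.7+42*np.cos(a),210),(255,255,0))):
        q=proj(d,np.array(p));print(n,q);cv2.circle(c,tuple(((q-[x0,y0]+.5)*k).astype(int)),4,col,1)
    C.append(cv2.copyMakeBorder(c,0,600-c.shape[0],0,0,0))
o=np.hstack(C);o=cv2.resize(o,(800,int(600*800/o.shape[1])));cv2.imwrite('pics/z5.png',o[:,:,::-1])
```

```text
scene [457.97891695 160.88152936]
scene [456.76836121 166.03556818]
scene [459.80268065 155.97117399]
scene [455.3754115  168.98909021]
top [433.85842866 374.49147188]
top [431.23386616 373.42165475]
top [452.27624765 369.2056976 ]
top [413.85240941 379.18835988]
```

View pics/z5.png

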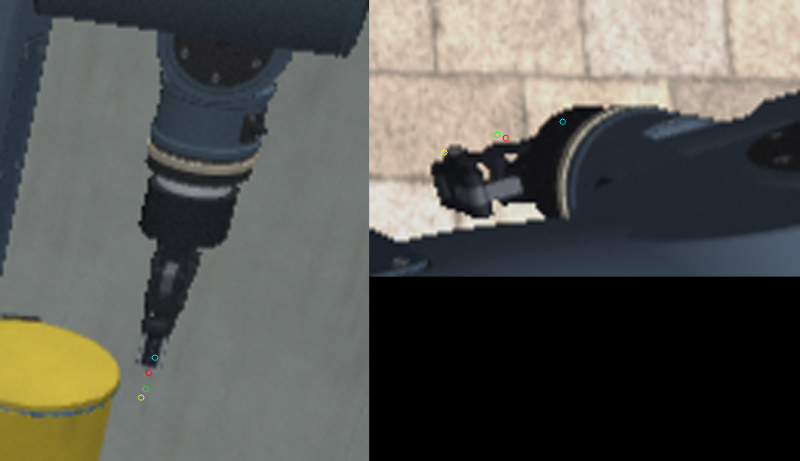

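The start picture in scene shows the fingertips at zoomed (150,365), roughly 25 mm above where the stated TCP projects (141–149, 373–397). So the pads closed above the scanner. I'll open, go about 15 mm lower than before and close again, which stays clear of the table either way.

```bash
python3 -m handwheel '[[[0,0,0,0,0,0,1],[0,0,0,0,0,0,1],[0,0,0,0,0,0,1],[0,0,0,0,0,0,1],[0,0,0,0,0,0,1]]]'; python3 -m handwheel '[[[0,0,0.1,0,0,0,1],[0,0,0.1,0,0,0,1],[0,0,0.05,0,0,0,1],[0,0,0.05,0,0,0,1],[0,0,0,0,0,0,1]]]';  python3 -m handwheel '[[[0,0,0,0,0,0,0],[0,0,0,0,0,0,0],[0,0,0,0,0,0,0],[0,0,0,0,0,0,0],[0,0,0,0,0,0,0]]]' 40
```

```text
time_s: 6.18
eef_pos: [514.9, -348.4, 41.8]
eef_rot: [180.0, -0.0, 12.8]
force: [-0.5, -0.9, 0.4]
width: 85.3
grasp_force: 0.0
time_s: 6.8
eef_pos: [514.7, -348.2, 11.4]
eef_rot: [-180.0, 0.0, 12.8]
force: [-0.2, -0.6, -0.2]
width: 85.5
grasp_force: 0.0
time_s: 7.42
eef_pos: [515.0, -348.4, 12.3]
eef_rot: [180.0, -0.0, 12.8]
force: [-0.8, 1.4, 5.8]
width: 34.4
grasp_force: 40.2
```

```bash
python3 -m handwheel '[[[0,0,-0.05,0,0,0,0],[0,0,-0.1,0,0,0,0],[0,0,-0.05,0,0,0,0],[0,0,0,0,0,0,0],[0,0,0,0,0,0,0]]]' 60; python3 look.py c
```

```text
time_s: 8.05
eef_pos: [514.8, -348.2, 31.6]
eef_rot: [-180.0, 0.0, 12.8]
force: [0.5, -0.1, -1.3]
width: 34.1
grasp_force: 59.8
[ 514.8 -348.2   31.6] 34.13499588480132 59.810131788253784 [ 0.5 -0.1 -1.3] [-0.03 -0.01  0.06] 8.05
yel 66 300 177 189 302.9 183.4
blk 168 292 175 198 299.4 188.4
```

It is held and level: the nose rose 5 px, as expected for 20 mm, so scanner origin ≈ TCP − 6 mm. I'll raise it, turn and carry it over.

```bash
python3 -m handwheel '[[[0,0,-0.1,0,0,0,0],[0,0,-0.2,0,0,0,0],[0,0,-0.3,0,0,0,0],[0,0,-0.3,0,0,0,0],[0,0,-0.1,0,0,0,0]]]' 60; python3 -m handwheel '[[[0,0,0,0,0,0.08,0],[0,0,0,0,0,0.08,0],[-0.03,-0.2,0,0,0,0,0],[-0.04,-0.35,0,0,0,0,0],[-0.04,-0.35,0,0,0,0,0]]]';python3 -m handwheel '[[[-0.06,-0.45,0,0,0,0,0],[-0.06,-0.45,0,0,0,0,0],[-0.06,-0.45,0,0,0,0,0],[-0.06,-0.45,0,0,0,0,0],[-0.04,-0.35,0,0,0,0,0]]]';python3 -m handwheel '[[[0,-0.25,0.1,0,0,0,0],[0,-0.2,0.1,0,0,0,0],[0,0,0,0,0,0,0],[0,0,0,0,0,0,0],[0,0,0,0,0,0,0]]]'
```

```text
time_s: 8.72
eef_pos: [515.7, -348.9, 134.0]
eef_rot: [179.9, -0.1, 12.8]
force: [-0.4, -0.8, -3.3]
width: 34.0
grasp_force: 60.0
time_s: 9.35
eef_pos: [505.9, -257.0, 131.1]
eef_rot: [-180.0, 0.0, -1.7]
force: [0.0, -0.7, -1.6]
width: 33.5
grasp_force: 60.0
time_s: 9.98
eef_pos: [483.8, -40.7, 131.3]
eef_rot: [-180.0, 0.0, -1.6]
force: [1.5, -0.2, -1.1]
width: 34.1
grasp_force: 60.0
time_s: 10.6
eef_pos: [485.9, -6.8, 112.0]
eef_rot: [-179.6, -0.0, -1.0]
force: [0.5, 0.4, -0.1]
width: 33.7
grasp_force: 60.0
```

Run:
```python
from bench import robot
from h import *
s=robot.state();print(np.round(s['eef_pos'],1),np.round(s['eef_rot'],1),s['time_s'])
C=[]
for n,(x0,x1,y0,y1) in(('top',(180,270,110,260)),('scene',(150,280,140,270))):
    d=robot.get_image(n)
    for l in('scanner','window','green_code'):
        print(n,l,[(np.round(o['position'],0).tolist(),round(o['p'],2)) for o in robot.spot_point(n,l)[:2]])
    im=cv2.resize(d['frame'][y0:y1,x0:x1],None,fx=4,fy=4,interpolation=2)
    for p,col in(((548.3,-8,116),(0,255,0)),((619,-10,45),(255,0,0)),((485,-6,135),(255,0,255)),((560,-8,135),(0,255,255))):
        q=proj(d,np.array(p));cv2.circle(im,tuple(((q-[x0,y0]+.5)*4).astype(int)),5,col,1)
    C.append(cv2.copyMakeBorder(im,0,600-im.shape[0],0,0,0)[:, :400 if n=='top' else 400])
cv2.imwrite('pics/z6.png',np.hstack(C)[:,:,::-1])
```

```text
[485.9  -6.8 112. ] [-179.6   -0.    -1. ] 10.6
top scanner [([487.0, -9.0, 103.0], 0.6)]
top window []
top green_code [([621.0, -10.0, 47.0], 0.85)]
scene scanner [([491.0, -8.0, 108.0], 0.84)]
scene window [([546.0, -5.0, 117.0], 0.9)]
scene green_code [([623.0, -10.0, 42.0], 0.74)]
```

View pics/z6.png

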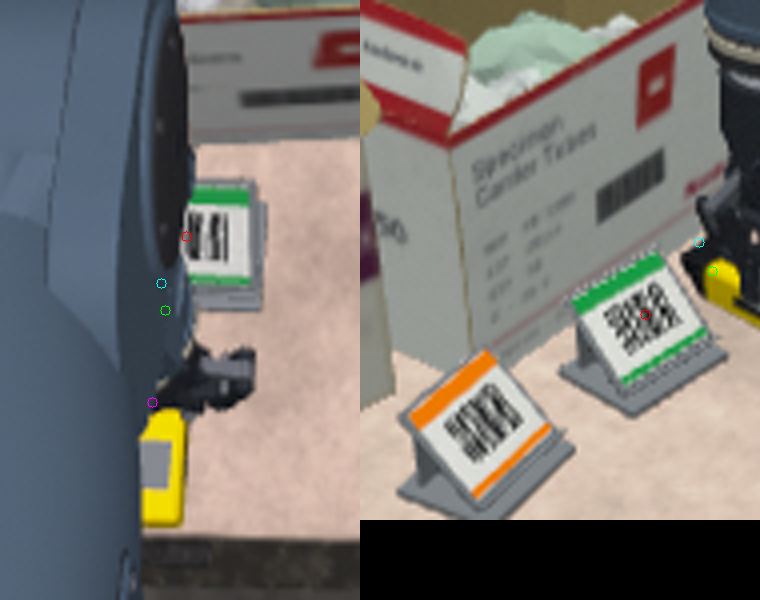

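Both views agree with the plan. Detected window (546,-5,117) to code (622,-10,45) gives about 104 mm, square on, so now I hold.

```bash
for i in 1 2 3 4; do python3 -m handwheel '[[[0,0,0,0,0,0,0],[0,0,0,0,0,0,0],[0,0,0,0,0,0,0],[0,0,0,0,0,0,0],[0,0,0,0,0,0,0]]]' | head -3; done
```

```text
time_s: 11.62
eef_pos: [485.7, -6.0, 111.8]
eef_rot: [-179.6, 0.0, -0.9]
time_s: 12.25
eef_pos: [485.7, -6.0, 111.8]
eef_rot: [-179.6, 0.0, -0.9]
time_s: 12.88
eef_pos: [485.7, -6.0, 111.8]
eef_rot: [-179.6, 0.0, -0.9]
time_s: 13.5
eef_pos: [485.7, -6.0, 111.8]
eef_rot: [-179.6, 0.0, -0.9]
```

A second hold 6 mm further forward, as cover for a possible slight nose sag, and then back.

```bash
N='[0,0,0,0,0,0,0]'; python3 -m handwheel '[[[0.03,0,0,0,0,0,0],[0.03,0,0,0,0,0,0],[0,0,0,0,0,0,0],[0,0,0,0,0,0,0],[0,0,0,0,0,0,0]]]'; for i in 1 2 3; do python3 -m handwheel '[[[0,0,0,0,0,0,0],[0,0,0,0,0,0,0],[0,0,0,0,0,0,0],[0,0,0,0,0,0,0],[0,0,0,0,0,0,0]]]' | head -3; done; python3 -c "
from bench import robot
print(robot.state()['joint_pos'])"
```

```text
time_s: 14.12
eef_pos: [491.7, -6.1, 111.8]
eef_rot: [-179.6, 0.0, -0.9]
force: [0.2, 0.3, -1.5]
width: 33.9
grasp_force: 60.0
time_s: 14.75
eef_pos: [491.7, -6.1, 111.8]
eef_rot: [-179.6, 0.0, -0.9]
time_s: 15.38
eef_pos: [491.7, -6.1, 111.8]
eef_rot: [-179.6, 0.0, -0.9]
time_s: 16.0
eef_pos: [491.7, -6.1, 111.8]
eef_rot: [-179.6, 0.0, -0.9]
[ -0.99939178  13.76583814 -15.14186018  61.09799053   0.42184341
 179.94333648]
```

```bash
python3 -m handwheel '[[[0,0,-0.1,0,0,0,0],[0,0.15,-0.1,0,0,0,0],[0,0.3,0,0,0,0,0],[0.04,0.4,0,0,0,0,0],[0.05,0.4,0,0,0,0,0]]]'; python3 -m handwheel '[[[0.05,0.4,0,0,0,0,0],[0.05,0.4,0,0,0,0,0],[0.05,0.4,0,0,0,0,0],[0.04,0.4,0,0,0,0,0],[0,0.3,0,0,0,0,0]]]';python3 -m handwheel '[[[0,0.2,0,0,0,0,0],[0,0.05,0,0,0,-0.08,0],[0,0,0,0,0,-0.075,0],[0,0,0,0,0,0,0],[0,0,0,0,0,0,0]]]'
```

```text
time_s: 16.62
eef_pos: [498.8, -133.5, 131.8]
eef_rot: [-179.6, -0.1, -0.9]
force: [-0.8, 0.9, -2.2]
width: 33.9
grasp_force: 60.1
time_s: 17.25
eef_pos: [514.2, -324.4, 130.1]
eef_rot: [-179.6, -0.0, -1.0]
force: [1.1, 0.3, -1.7]
width: 33.8
grasp_force: 60.1
time_s: 17.88
eef_pos: [514.1, -346.7, 129.6]
eef_rot: [-179.6, -0.1, 12.9]
force: [0.0, -0.6, -1.5]
width: 33.8
grasp_force: 60.1
```

```bash
python3 -m handwheel '[[[0.005,0.017,0.1,-0.0045,0,0,0],[0,0,0.3,0,0,0,0],[0,0,0.3,0,0,0,0],[0,0,0.2,0,0,0,0],[0,0,0.08,0,0,0,0]]]'; python3 -m handwheel '[[[0,0,0,0,0,0,0],[0,0,0,0,0,0,0],[0,0,0,0,0,0,0],[0,0,0,0,0,0,0],[0,0,0,0,0,0,0]]]'; python3 look.py d
```

```text
time_s: 18.5
eef_pos: [514.4, -347.5, 29.7]
eef_rot: [-179.9, -0.0, 13.0]
force: [0.3, -0.1, -1.8]
width: 33.7
grasp_force: 60.1
time_s: 19.12
eef_pos: [515.2, -348.2, 31.5]
eef_rot: [180.0, -0.1, 13.0]
force: [-0.2, 0.6, -1.0]
width: 33.8
grasp_force: 60.1
[ 515.2 -348.2   31.5] 33.82415304612813 60.060306787490845 [-0.2  0.6 -1. ] [-0.05 -0.01 -0.01] 19.125
yel 68 300 177 189 302.9 183.4
blk 162 292 176 198 299.4 188.6
```

Matches the after-lift picture to 0.1 px. I'll lower it slowly, checking force.

```bash
python3 -m handwheel '[[[0,0,0.05,0,0,0,0],[0,0,0.05,0,0,0,0],[0,0,0.04,0,0,0,0],[0,0,0.02,0,0,0,0],[0,0,0,0,0,0,0]]]'; python3 -m handwheel '[[[0,0,0.01,0,0,0,0],[0,0,0.01,0,0,0,0],[0,0,0.01,0,0,0,0],[0,0,0,0,0,0,0],[0,0,0,0,0,0,0]]]'; python3 look.py e
```

```text
time_s: 19.8
eef_pos: [515.1, -348.0, 15.1]
eef_rot: [-180.0, -0.1, 13.0]
force: [-0.2, -0.3, -1.2]
width: 33.9
grasp_force: 60.1
time_s: 20.42
eef_pos: [515.2, -348.1, 12.4]
eef_rot: [180.0, -0.1, 13.0]
force: [-1.0, 0.8, 1.5]
width: 33.9
grasp_force: 60.5
[ 515.2 -348.1   12.4] 33.868546290710896 60.4829603433609 [-1.   0.8  1.5] [0.12 0.23 0.01] 20.425
yel 71 300 182 194 302.9 188.3
blk 107 292 181 197 298.1 189.9
```

Seated: contact force has appeared and the picture is the same as at the start. Open and retreat.

```bash
python3 -m handwheel '[[[0,0,0,0,0,0,0.6],[0,0,0,0,0,0,1],[0,0,0,0,0,0,1],[0,0,0,0,0,0,1],[0,0,0,0,0,0,1]]]'; python3 -m handwheel '[[[0,0,-0.1,0,0,0,1],[0,0,-0.2,0,0,0,1],[0,0,-0.4,0,0,0,1],[0,0,-0.5,0,0,0,1],[0,0,-0.4,0,0,0,1]]]'; python3 -m handwheel '[[[-0.45,0.06,0,0,0,0,1],[-0.45,0.06,0,0,0,0,1],[-0.45,0.06,0,0,0,0,1],[-0.45,0.06,0,0,0,0,1],[-0.45,0.06,0,0,0,0,1]]]'; python3 -m handwheel '[[[-0.45,0.06,0,0,0,0,1],[-0.45,0.06,0,0,0,0,1],[-0.45,0.06,0,0,0,0,1],[0,0,0,0,0,0,1],[0,0,0,0,0,0,1]]]'
python3 - <<'E'
from bench import robot
from h import *
C=[]
for n,(x0,x1,y0,y1) in(('top',(320,385,180,255)),('scene',(280,345,150,225))):
    a=np.load(f'pics/{n}0.npz')['frame'];b=robot.get_image(n)['frame']
    C.append(np.vstack([cv2.resize(f[y0:y1,x0:x1],None,fx=4,fy=4,interpolation=2) for f in(a,b)]))
cv2.imwrite('pics/z7.png',np.hstack(C)[:,:,::-1])
E
```

```text
time_s: 21.1
eef_pos: [515.2, -348.1, 12.3]
eef_rot: [-180.0, -0.1, 13.0]
force: [0.2, -0.0, 0.1]
width: 85.4
grasp_force: 0.0
time_s: 21.72
eef_pos: [515.1, -348.3, 175.2]
eef_rot: [179.9, -0.2, 13.0]
force: [0.4, -1.1, 1.1]
width: 84.9
grasp_force: 0.0
time_s: 22.35
eef_pos: [301.1, -428.4, 172.7]
eef_rot: [180.0, -0.1, 13.0]
force: [0.4, -0.8, 0.1]
width: 85.6
grasp_force: 0.0
time_s: 22.98
eef_pos: [175.1, -476.0, 172.2]
eef_rot: [180.0, -0.1, 13.0]
force: [-0.8, 0.0, 0.3]
width: 85.3
grasp_force: 0.0
```

View pics/z7.png

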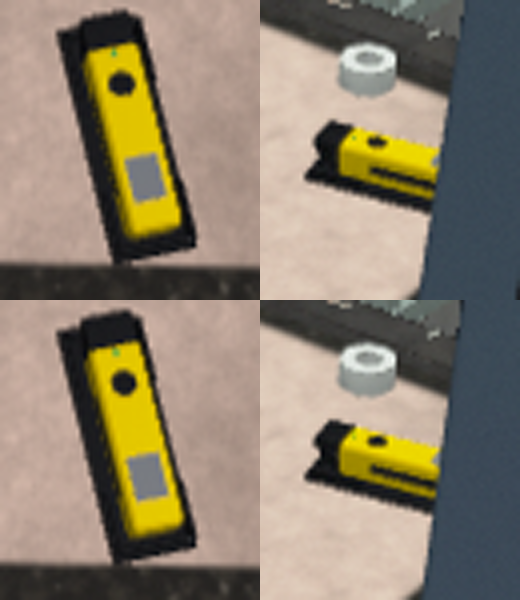

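The before (top row) and after (bottom row) pictures match to within half a pixel: the scanner is seated, flat and facing the same way.

```bash
python3 -c "
from bench import robot
print(robot.job_done())"
```

```text
the job is handed in; nothing more can be done
None
```

The scanner was held still at the green code twice, about 10 cm away by the camera estimate and for about 2 s or more each time, then put back in its rest facing the same way; the job is handed in at about 23 s, with no verdict returned.

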